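# Level a small shelf with a ball level and its screw foot

## Task

Lay the ball level lengthwise on the middle of the small shelf and let go of it, then turn the bar handle of the shelf's screw foot until the ball has come to rest between the two black lines. Then let go of the handle and press the level's round thumb pad down lightly with the fingertips, so that the ball stays between the lines, and finish like that, still pressing, so that the foot can be locked.

Things in the scene. Friction and masses are not known exactly. Their poses are not given: they have to be found in the camera images.
- level: Ball level: aluminium bar 30x160x30 mm, about 0.33 kg, loose on the bench at the back right, behind the grinder (270 mm high), roughly along y. Origin: centre of its underside; z up, own y along its length. Round black thumb pad in the middle of its top, white ball window in the own +y half, short black strips on the sides of the other half. Grip it across the 30 mm width, at the middle.
- pad_top (a point): Centre of the top of the unpressed thumb pad (21 mm across), on the middle of the level, 40.5 mm above its underside. The pad is sprung: it starts to go down at about 1.7 N and meets its stop, 6 mm down, at about 8 N.
- window (a point): Point midway between the two black lines of the ball window, at the height of the ball: 46 mm from the level's middle towards its own +y end, 36 mm above its underside; own y along the level. The lines are 17 mm apart.
- ball (a point): Centre of the level's ball, dark steel, 10 mm across. It runs to the low end of the arched window (0.5 m radius): at rest it stands 0.5 mm from the middle per 0.001 rad of slope, at most 27 mm either way; it settles in about 2 s. Between the lines: its centre within 3 mm of the window's middle, along the level.
- level_pad (a joint): How far the thumb pad is pressed down, in m: 0 (free) to 0.006 (at its stop).
- shelf_seat (a point): Middle of the shelf's top, where the level's middle belongs; about 175 mm high. Shelf: plain steel plate 70x190 mm on a grey stand 70x240 mm, close before the blue parts cabinet (170 mm high). Own y runs along the shelf to its hinged left end, z square to its top. The right end, on the screw foot, starts 0.015 to 0.055 rad low; how much is unknown, as the bench is uneven.
- knob (a joint): Angle of the screw foot's bar handle, rad; grows clockwise seen from above, which raises the shelf's right end by 0.035 rad of slope per rad. Starts at -0.15 to 0.15, range -0.5 to 2.4, stiff (0.12 N m), stays where left. Levelling takes 0.4 to 1.6 rad of turning, in one or more grasps. Left of the stand is a gas cylinder 436 mm high, 300 mm across: go over or round it.
- knob_grip (a point): Centre of the black bar handle on the upright screw at the stand's right end, about 254 mm above the bench. The bar is 46 mm long (own x), 13 mm thick (own y: close the fingers along it) and 26 mm high (top 11 mm above this point); free all round, its underside about 20 mm above the top of a level on the shelf.

How it is judged:
By the outcome, as a careful person would: the job done as asked, in the order asked, and still so for the second after the job is handed in, while the arm keeps its last pose, push and grip.
It also fails if it takes over 72 s, if anything falls off the work surface, if the arm or the gripper's body presses on something with over 40 N, if the wrist force passes 120 N, or if a joint passes its speed limit or range.

## Robot

A 7-joint arm with a two-finger parallel gripper is mounted at the origin on the work surface; the furniture and walls round the work are solid. World frame = base frame: x ahead of the robot, y to its left, z up, the work surface at z = 0. Lengths are in m, angles in rad, forces in N, time in s.
With the tool pointing down it reaches from about 0.425 to 0.875 m from the base axis. Payload 4.7 kg.
Tool frame: the origin (TCP) lies midway between the tips of the shut fingers; the grasp point (between the pads) lies 19 mm behind it; z points along the fingers, y is the line along which they close (so a half turn about z gives the same grasp; the last joint's range is limited). The gripper opens to 87 mm and grips with 3 to 60 N. Pads are 19 mm wide; open, the fingers measure 117 mm over their backs; the gripper's body (75 mm by 190 mm) begins 51 mm behind the grasp point.
Start: joints at [-1.092, 0.321, -0.07, 1.45, 0.023, 1.371, -0.057], TCP at [0.291, 0.581, 0.223] pointing down, gripper open.
Joint ranges: [-2.86, 2.86], [-0.3, 2.09], [-1.38, 1.24], [0.06, 2.45], [-1.56, 4.7], [0.09, 2.05], [-2.69, 2.69]. Speed limits (rad/s): [2.57, 2.57, 3.14, 3.14, 3.14, 3.14, 3.14].

## Interface

Orientations are given as a rotation vector (axis times angle).
In Python, from bench import ctrl gives the robot as it stands. The module is installed in compiled form; this text tells all that it offers.
- The arm moves only by the shell command python3 -m handwheel 'ROWS' [FORCE]. ROWS is JSON, a list of rows, each a list of 7 numbers: the finger opening in m, from 0 to 0.087, then the shift along the tool's x, y, z in m, then the turn, a rotation vector about the tool's x, y, z in degrees. A call has 1 to 12 rows; each row shifts and turns the commanded pose from where the row before left it, along the tool's axes as they then stand; what a row does not reach is not made up. A row lasts 1/8 s, in which the tool goes at most 62.5 mm and 10.7 degrees, less where a joint would pass 70% of its speed; a pose out of reach is approached as far as the arm can. A call is refused whole if a number of a shift passes 0.0625 or a number of a turn 10.7, either way. A call with a gripper value outside its range is refused whole. The fingers move at their own pace and stop on an object; FORCE is the grip in N (left out, the last holds). Time passes only in rows, so rows that do not move let the fingers close. It gives the time, the measured TCP pose, the force, the opening and the grip force at its end, in the units of the state.
- ctrl.get_state(): the state, without advancing time (a new reading comes with each control period).
- ctrl.get_image(name): name is "side" or "top"; returns (picture, depth): 480x640x3 uint8, blue, green, red; 480x640 float32, m along the optical axis (not along the pixel's ray), 0 where there is no reading.
- ctrl.camera_info(name): a dict with "intrinsics" (3x3 intrinsics, pixels), "R" (3x3) and "t" (3): a world point X has camera coordinates R X + t. Camera axes: x right, y down, z forward; pixel columns grow to the right and rows downward; lengths in m; the calibration is good to about 2 mm. A picture is of the moment at which its call begins. camera_info takes no time and is no camera call.
- ctrl.close_job(): hands the job in; it is judged then, once.
The state is a dict: "time": time; "joint_positions": joint angles; "qd": joint speeds; "joint_torque": joint torques, N m; "position": TCP position; "tool_rot": TCP orientation; "ft_force": force on the tool from outside, world axes, zero at the start; "torque": the same for the moment, N m; "grip_width": opening from 0.0 (shut) to 1.0 (fully open); "grip_force": force on a finger pad.
Only numpy, scipy, OpenCV 4.12 (cv2) and the standard library are available. Lean on these libraries where they do the work, as an engineer would, in place of code of your own. Each camera call takes 0.05 s, during which the arm holds its last target. There are 200 camera calls.

## Working session

There is one attempt and no reset: what is moved stays moved. The work goes in short steps, Python scripts to look and compute and a shell command to move; the robot and the scene stay as the last step left them, time stands still between calls to the robot, and variables do not carry over. Pictures are saved under pics/ and viewed, at most 10 in all, crops included, and the job is handed in when it is done.

```bash
mkdir -p pics; cat > h.py <<'E'
import numpy as np, cv2
from bench import ctrl
from scipy.spatial.transform import Rotation as R
def cam(n):
    i=ctrl.camera_info(n); return np.array(i["intrinsics"]),np.array(i["R"]),np.array(i["t"])
def cloud(n,d):
    K,Rm,t=cam(n); v,u=np.mgrid[:480,:640]
    P=np.stack([(u-K[0,2])/K[0,0]*d,(v-K[1,2])/K[1,1]*d,d],-1)
    W=(P-t)@Rm; W[d<=0]=np.nan; return W
def proj(n,X):
    K,Rm,t=cam(n); c=K@(Rm@np.array(X)+t); return c[:2]/c[2]
def tool():
    s=ctrl.get_state(); return np.array(s["position"]),R.from_rotvec(s["tool_rot"]),s
E
python3 - <<'E'
from h import *
for n in("side","top"):
    im,d=ctrl.get_image(n); cv2.imwrite(f"pics/{n}0.png",im); np.savez(f"{n}0.npz",im=im,d=d)
    K,Rm,t=cam(n); print(n,-Rm.T@t,Rm[2],K[0,0])
p,r,s=tool(); print(p,r.as_matrix().round(3),s)
E
```

```text
side [ 0.35960466 -1.08425522  0.57039625] [ 0.13230496  0.89022385 -0.43588634] 574.098542306655
top [ 0.33226457 -0.27142457  1.02852561] [ 0.17664797  0.01453188 -0.98416681] 460.31946561221065
[0.2911483  0.5805712  0.22156328] [[-0.894  0.448 -0.001]
 [ 0.448  0.894 -0.002]
 [-0.    -0.002 -1.   ]] {'time': 0.1, 'joint_positions': array([-1.09193388,  0.32175022, -0.07009735,  1.45156667,  0.02261648,
        1.37083447, -0.05693996]), 'qd': array([ 6.59345353e-04, -1.38952915e-03,  4.94461730e-04, -4.56150448e-03,
        5.78886836e-05,  1.74929330e-03,  1.98067857e-03]), 'joint_torque': array([-1.12705964e-04, -4.92572451e+01, -4.05912073e-01, -3.13399673e+01,
       -6.40999270e-02,  3.95741849e-02,  8.07246511e-05]), 'position': array([0.2911483 , 0.5805712 , 0.22156328]), 'tool_rot': array([-7.23419198e-01, -3.05685533e+00,  2.74187118e-03]), 'ft_force': array([-0.19314575, -0.74847762,  0.11602515]), 'torque': array([ 0.03747553,  0.002095  , -0.01518939]), 'grip_force': 0.0, 'grip_width': 0.9990611500180752}
```

View pics/side0.png

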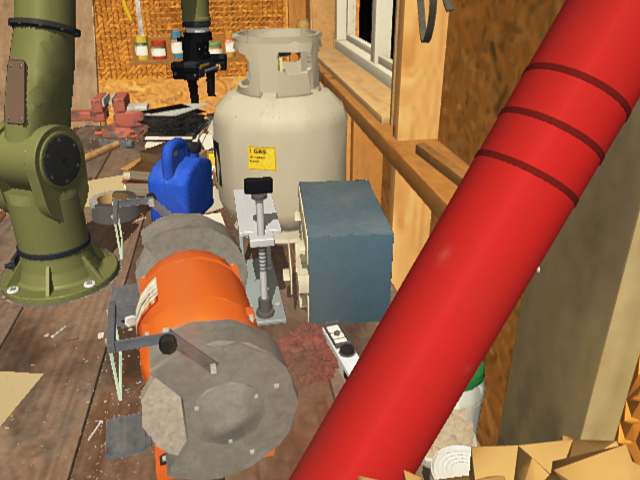

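View pics/top0.png

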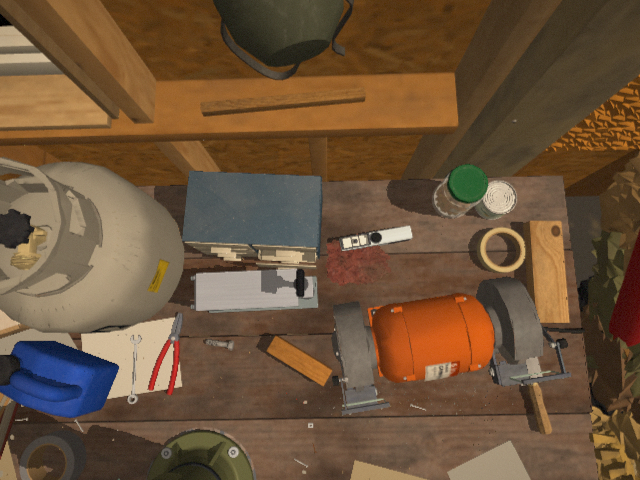

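The side view shows the screw handle at (258,187), the level at (340,345) and the grinder in front of it. In the top view the level lies at (376,238) with its window on the left (+y). The shelf is at (250,290) and the handle at (300,283).

```bash
cat > m.py <<'E'
from h import *
t=np.load("top0.npz"); W=cloud("top",t["d"]); im=t["im"].astype(int)
s=np.load("side0.npz"); S=cloud("side",s["d"])
def at(n,A,u,v): print(n,A[v-1:v+2,u-1:u+2].reshape(-1,3).mean(0).round(4))
# level: region by height
r=W[220:260,325:425].reshape(-1,3); g=im[220:260,325:425].reshape(-1,3)
m=(r[:,2]>0.02)&(r[:,2]<0.06); q=r[m]; 
rect=cv2.minAreaRect((q[:,:2]*1000).astype(np.float32)); print("level",rect,np.median(q[:,2]),q[:,2].max())
pad=(g.max(1)<70)&(r[:,2]>0.033)&(r[:,0]>-9); 
P=r[(r[:,2]>0.036)]; print("pad",P.mean(0),len(P))
# shelf
r=W[262:315,185:325].reshape(-1,3)
m=(r[:,2]>0.155)&(r[:,2]<0.2); q=r[m]; print("shelf",cv2.minAreaRect((q[:,:2]*1000).astype(np.float32)),len(q))
A=np.c_[q[:,:2],np.ones(len(q))]; c=np.linalg.lstsq(A,q[:,2],rcond=None)[0]
for _ in range(5):
    e=abs(A@c-q[:,2]); k=e<0.004; c=np.linalg.lstsq(A[k],q[k,2],rcond=None)[0]
print("plane",c,k.sum()); qq=q[k]; print(cv2.minAreaRect((qq[:,:2]*1000).astype(np.float32)))
m=(r[:,2]>0.245)&(r[:,2]<0.29); q=r[m]; print("knob",cv2.minAreaRect((q[:,:2]*1000).astype(np.float32)),q.mean(0),np.percentile(q[:,2],[5,50,95]),len(q))
at("pole",S,540,150);at("pole",S,400,380);at("cabtop",S,340,190);at("cyl",S,275,35)
r=W[170:270,180:330].reshape(-1,3);q=r[(r[:,2]>.15)&(r[:,2]<.2)&(r[:,0]>.66)];print("cab",q.min(0),q.max(0))
r=W.reshape(-1,3)
for n,(a,b,c_,d_) in dict(grinder=(280,410,330,540),ledge=(80,135,160,450),helmet=(0,75,220,350),cans=(165,215,430,520)).items():
    q=W[a:b,c_:d_].reshape(-1,3); print(n,np.nanpercentile(q,[2,50,98],axis=0).round(3).tolist())
E
python3 m.py
```

```text
level ((493.1717529296875, -369.82208251953125), (59.2285270690918, 188.8750762939453), 8.9658784866333) 0.02885023551093741 0.04412432208025925
pad [ 0.50649099 -0.36140933  0.03863738] 128
shelf ((393.0413818359375, -129.3778076171875), (70.11515045166016, 231.6810302734375), 1.5076731443405151) 4038
plane [-0.00112985  0.02822902  0.17458326] 3894
((393.1566162109375, -133.75003051757812), (70.11096954345703, 222.9375762939453), 1.5143636465072632)
knob ((395.9341735839844, -226.8046875), (11.792539596557617, 45.26321029663086), 89.44697570800781) [ 0.39517085 -0.22686911  0.2634651 ] [0.26035725 0.26378137 0.26588883] 217
pole [ 0.5356 -0.787   0.472 ]
pole [ 0.4494 -0.8229  0.3456]
cabtop [ 0.5634 -0.0565  0.1712]
cyl [0.4735 0.249  0.4262]Traceback (most recent call last):
  File "m.py", line 20, in <module>
    r=W[170:270,180:330].reshape(-1,3);q=r[(r[:,2]>.15)&(r[:,2]<.2)&(r[:,0]>.66)];print("cab",q.min(0),q.max(0))
                                                                                              ~~~~~^^^
    return umr_minimum(a, axis, None, out, keepdims, initial, where)
ValueError: zero-size array to reduction operation minimum which has no identity
```

```bash
cat > m2.py <<'E'
from h import *
t=np.load("top0.npz"); W=cloud("top",t["d"]); im=t["im"]
a=cv2.resize(im[215:265,320:430],None,fx=7,fy=6,interpolation=cv2.INTER_CUBIC)
b=cv2.resize(im[262:318,185:325],None,fx=5.5,fy=5,interpolation=cv2.INTER_CUBIC)
w=max(a.shape[1],b.shape[1]); f=lambda x:cv2.copyMakeBorder(x,0,0,0,w-x.shape[1],cv2.BORDER_CONSTANT)
cv2.imwrite("pics/crop.png",np.vstack([f(a),f(b)]))
def sub(x0,x1,y0,y1,z0,z1):
    q=W.reshape(-1,3); k=(q[:,0]>x0)&(q[:,0]<x1)&(q[:,1]>y0)&(q[:,1]<y1)&(q[:,2]>z0)&(q[:,2]<z1); return q[k]
q=sub(.43,.56,-.5,-.24,.015,.05); print("lev",cv2.minAreaRect((q[:,:2]*1000).astype(np.float32)),len(q))
q=sub(.1,.5,-.8,-.25,.1,.4)
for z in (.1,.15,.2,.25): 
    k=q[q[:,2]>z]; print("grinder >",z,k.min(0),k.max(0))
q=sub(.44,.8,-.3,.1,.12,.2); print("cab",np.percentile(q,[1,99],axis=0))
q=sub(.55,1,-.7,-.2,.05,1.0); 
for z in (.05,.2,.4): 
    k=q[q[:,2]>z]; print("back >",z,np.percentile(k,[1,50],axis=0))
q=sub(.2,.8,.05,.5,.1,.5);print("cyl",np.percentile(q,[1,99],axis=0))
q=sub(.33,.46,-.3,.1,.14,.2); z=np.arange(-.28,.05,.01)
for y in z:
    k=q[abs(q[:,1]-y)<.005]; print(round(y,3),len(k),k[:,0].min().round(3) if len(k) else 0,k[:,0].max().round(3) if len(k) else 0,np.median(k[:,2]).round(4) if len(k) else 0)
E
python3 m2.py
```

```text
lev ((480.947021484375, -356.3928527832031), (102.26734924316406, 213.33975219726562), 1.8860793113708496) 2236
grinder > 0.1 [ 0.17242929 -0.79997532  0.10038483] [ 0.49910355 -0.250053    0.30185597]
grinder > 0.15 [ 0.1875128  -0.79997532  0.15005393] [ 0.49910355 -0.250053    0.30185597]
grinder > 0.2 [ 0.1875128  -0.79997532  0.20001408] [ 0.46565844 -0.27675819  0.30185597]
grinder > 0.25 [ 0.1875128  -0.79128553  0.25002005] [ 0.46565844 -0.27675819  0.30185597]
cab [[ 0.45579052 -0.26137884  0.12289338]
 [ 0.69899808  0.05598419  0.19780775]]
back > 0.05 [[ 0.55686288 -0.69094727  0.05396247]
 [ 0.69729534 -0.49916306  0.33238815]]
back > 0.2 [[ 0.55747511 -0.68987536  0.20865514]
 [ 0.69993949 -0.47268979  0.36603344]]
back > 0.4 [[ 0.55594961 -0.68755252  0.40161838]
 [ 0.66447534 -0.52287054  0.5065129 ]]
cyl [[0.21052617 0.05178695 0.11477268]
 [0.79194569 0.32373252 0.48214759]]
-0.28 20 0.337 0.361 0.1812
-0.27 0 0 0 0
-0.26 0 0 0 0
-0.25 0 0 0 0
-0.24 118 0.376 0.416 0.1654
-0.23 37 0.376 0.414 0.1658
-0.22 21 0.36 0.429 0.1672
-0.21 178 0.36 0.429 0.1686
-0.2 191 0.36 0.429 0.1689
-0.19 198 0.361 0.43 0.1691
-0.18 214 0.359 0.428 0.1693
-0.17 190 0.359 0.428 0.1694
-0.16 211 0.359 0.428 0.1699
-0.15 205 0.36 0.429 0.1699
-0.14 188 0.358 0.427 0.1703
-0.13 218 0.358 0.427 0.1706
-0.12 195 0.358 0.427 0.1707
-0.11 204 0.359 0.428 0.1712
-0.1 205 0.357 0.426 0.1714
-0.09 196 0.357 0.426 0.1716
-0.08 210 0.357 0.426 0.1719
-0.07 200 0.357 0.426 0.1721
-0.06 200 0.356 0.425 0.1723
-0.05 210 0.356 0.425 0.1727
-0.04 204 0.356 0.425 0.1728
-0.03 150 0.356 0.426 0.173
-0.02 92 0.359 0.422 0.1641
-0.01 3 0.415 0.419 0.1625
0.0 0 0 0 0
0.01 0 0 0 0
0.02 135 0.426 0.46 0.1694
0.03 167 0.397 0.454 0.1703
0.04 92 0.387 0.409 0.162
```

View pics/crop.png

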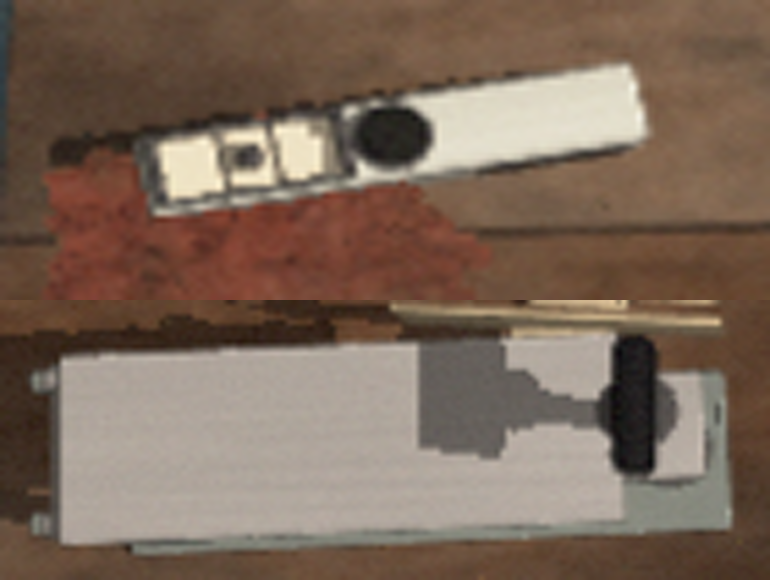

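```bash
cat >> h.py <<'E'
def ray(n,u,v,z):
    K,Rm,t=cam(n); c=-Rm.T@t; d=Rm.T@np.linalg.inv(K)@np.array([u,v,1.]); return c+d*(z-c[2])/d[2]
E
python3 - <<'E'
from h import *
t=np.load("top0.npz"); W=cloud("top",t["d"]); im=t["im"]
f=lambda x,y:(320+(x+.5)/7-.5,215+(y+.5)/6-.5)
pad=ray("top",*f(392,135),.0405); 
l=(ray("top",*f(137,148),.03)+ray("top",*f(155,214),.03))/2; r=(ray("top",*f(632,64),.03)+ray("top",*f(647,138),.03))/2
print(pad,l,r,(l+r)/2,np.linalg.norm(l-r),np.degrees(np.arctan2(*(l-r)[:2])))
q=W.reshape(-1,3)
for y in np.arange(-.65,-.22,.04):
    k=q[(abs(q[:,1]-y)<.02)&(q[:,0]<.55)&(q[:,2]>.06)]; print(round(y,2),k[:,0].max() if len(k) else None, k[np.argmax(k[:,0])] if len(k) else 0)
k=W[270:300,325:380].reshape(-1,3); k=k[k[:,2]>.05]; print(k[:,0].max() if len(k) else 0,len(k))
g=im[262:318,185:325].max(2)<45; k=W[262:318,185:325][g]; k=k[k[:,2]>.25]; print("knobdark",cv2.minAreaRect((k[:,:2]*1000).astype(np.float32)))
q=W.reshape(-1,3);
for z in(.2,.3,.4,.55):
  k=q[(q[:,1]>-.45)&(q[:,1]<.0)&(q[:,2]>z)&(q[:,0]>.42)]; print(z,np.percentile(k[:,0],1) if len(k) else 0)
E
```

```text
[ 0.50926341 -0.38082879  0.0405    ] [ 0.49587255 -0.30426064  0.03      ] [ 0.52202927 -0.46017725  0.03      ] [ 0.50895091 -0.38221894  0.03      ] 0.15809543132133144 -9.52331807285707
-0.65 0.32784912467026756 [ 0.32784912 -0.63276274  0.22421431]
-0.61 0.4080025889689772 [ 0.40800259 -0.60846399  0.16009688]
-0.57 0.4033267209241391 [ 0.40332672 -0.57741326  0.15700133]
-0.53 0.3787708086321687 [ 0.37877081 -0.51117731  0.1529156 ]
-0.49 0.378128721220041 [ 0.37812872 -0.50991683  0.1642676 ]
-0.45 0.36977062148289597 [ 0.36977062 -0.4625084   0.16693347]
-0.41 0.36530718975797416 [ 0.36530719 -0.42658611  0.15991215]
-0.37 0.3604016771053137 [ 0.36040168 -0.38454249  0.16655702]
-0.33 0.3674405748226749 [ 0.36744057 -0.32416357  0.160016  ]
-0.29 0.3643148698892626 [ 0.36431487 -0.30175734  0.15700837]
-0.25 0.549836935207609 [ 0.54983694 -0.2491679   0.16856711]
0 0
knobdark ((396.690673828125, -226.81198120117188), (11.792539596557617, 43.584224700927734), 89.44697570800781)
0.2 0.5568997405303983
0.3 0.5557566752824792
0.4 0.5553607685704189
0.55 0.5549986869754066
```

```bash
python3 - <<'E'
from h import *
t=np.load("top0.npz"); W=cloud("top",t["d"]); 
for u in (255,330,400):
    for v in (20,60,85,105,125,135,150,165,180,200,220): print(u,v,W[v,u].round(3))
E
```

```text
255 20 [ 0.569 -0.22   0.7  ]
255 60 [ 0.788 -0.155  0.287]
255 85 [ 0.769 -0.147  0.234]
255 105 [ 0.719 -0.15   0.253]
255 125 [ 0.69  -0.147  0.233]
255 135 [ 0.677 -0.144  0.216]
255 150 [ 0.788 -0.088 -0.144]
255 165 [ 0.789 -0.069 -0.267]
255 180 [ 0.605 -0.137  0.167]
255 200 [ 0.565 -0.137  0.168]
255 220 [ 0.525 -0.137  0.167]
330 20 [ 0.58  -0.28   0.682]
330 60 [ 0.789 -0.287  0.278]
330 85 [ 0.765 -0.287  0.233]
330 105 [ 0.726 -0.286  0.232]
330 125 [ 0.686 -0.285  0.232]
330 135 [ 0.677 -0.285  0.207]
330 150 [ 0.787 -0.29  -0.158]
330 165 [ 0.787 -0.29  -0.279]
330 180 [ 0.788 -0.291 -0.431]
330 200 [ 0.606 -0.284 -0.001]
330 220 [ 0.559 -0.283 -0.003]
400 20 [ 0.79  -0.395  0.382]
400 60 [ 0.789 -0.412  0.271]
400 85 [ 0.761 -0.417  0.232]
400 105 [ 0.721 -0.415  0.233]
400 125 [ 0.682 -0.413  0.233]
400 135 [ 0.678 -0.418  0.196]
400 150 [ 0.788 -0.481 -0.173]
400 165 [ 0.787 -0.5   -0.296]
400 180 [ 0.65  -0.448 -0.002]
400 200 [ 0.602 -0.445  0.001]
400 220 [ 0.555 -0.443 -0.001]
```

```bash
python3 - <<'E'
from h import *
for n in("top","side"):
    W=cloud(n,np.load(n+"0.npz")["d"]).reshape(-1,3)
    k=W[(W[:,2]>.35)&(W[:,0]>.3)&(W[:,0]<.7)&(W[:,1]<0.5)&(W[:,1]>-.6)]
    for y in np.arange(-.6,.5,.05):
        q=k[abs(k[:,1]-y)<.025]
        if len(q): print(n,round(y,2),len(q),"x",q[:,0].min().round(2),q[:,0].max().round(2),"z",q[:,2].min().round(2),q[:,2].max().round(2))
E
python3 -m handwheel '[[0.087,0,0,-0.06,0,0,10.57],[0.087,0,0,-0.06,0,0,10.57],[0.087,0,0,-0.06,0,0,10.57],[0.087,0,0,-0.06,0,0,10.57],[0.087,0,0,-0.06,0,0,10.57],[0.087,0,0,0,0,0,10.57]]'
```

```text
top -0.6 3773 x 0.66 0.7 z 0.35 0.58
top -0.55 1240 x 0.7 0.7 z 0.35 0.54
top -0.5 155 x 0.7 0.7 z 0.35 0.54
top -0.3 954 x 0.57 0.66 z 0.51 0.7
top -0.25 3882 x 0.55 0.66 z 0.46 0.71
top -0.2 2429 x 0.55 0.67 z 0.46 0.71
top -0.15 305 x 0.64 0.67 z 0.5 0.6
top 0.05 1662 x 0.7 0.7 z 0.35 0.57
top 0.1 3716 x 0.39 0.7 z 0.35 0.57
top 0.15 2443 x 0.38 0.56 z 0.35 0.44
top 0.2 672 x 0.42 0.56 z 0.35 0.43
top 0.25 5 x 0.53 0.53 z 0.35 0.35
side -0.3 100 x 0.65 0.66 z 0.51 0.52
side -0.25 311 x 0.65 0.66 z 0.46 0.52
side -0.2 216 x 0.65 0.67 z 0.46 0.51
side -0.15 59 x 0.66 0.67 z 0.5 0.52
side 0.05 18 x 0.47 0.7 z 0.36 0.49
side 0.1 2786 x 0.39 0.55 z 0.35 0.44
side 0.15 358 x 0.38 0.56 z 0.35 0.44
side 0.2 223 x 0.38 0.56 z 0.35 0.44
side 0.25 684 x 0.41 0.54 z 0.35 0.44
time: 0.85
position: [0.2915, 0.5818, 0.5285]
tool_rot: [-2.226, -2.212, -0.015]
ft_force: [-0.6, 0.3, 0.0]
grip_width: 0.997
grip_force: 0.0
```

```bash
python3 -m handwheel '[[0.087,-0.047,0.03,0,0,0,0],[0.087,-0.047,0.03,0,0,0,0],[0.087,-0.047,0.03,0,0,0,0],[0.087,-0.047,0.03,0,0,0,0],[0.087,-0.047,0.03,0,0,0,0],[0.087,-0.047,0.03,0,0,0,0],[0.087,-0.06,-0.004,0,0,0,0],[0.087,-0.06,-0.004,0,0,0,0],[0.087,-0.06,-0.004,0,0,0,0],[0.087,-0.06,-0.004,0,0,0,0],[0.087,-0.06,-0.004,0,0,0,0]]'
python3 -m handwheel '[[0.087,-0.06,0,0,0,0,0],[0.087,-0.06,0,0,0,0,0],[0.087,-0.06,0,0.02,0,0,0],[0.087,-0.05,-0.002,0.035,0,0,0],[0.087,-0.05,-0.002,0.035,0,0,0],[0.087,-0.05,-0.002,0.035,0,0,0],[0.087,-0.05,-0.002,0.035,0,0,0],[0.087,0,0,0.05,0,0,0],[0.087,0,0,0.05,0,0,0],[0.087,0,0,0,0,0,0]]'
python3 - <<'E'
from h import *
p,r,s=tool(); print(p,r.as_matrix().round(3),s["joint_positions"])
E
```

```text
time: 2.22
position: [0.4503, -0.0031, 0.5223]
tool_rot: [-2.222, -2.22, -0.0]
ft_force: [0.2, -0.8, 0.5]
grip_width: 0.997
grip_force: 0.0
time: 3.48
position: [0.4407, -0.3783, 0.2591]
tool_rot: [-2.217, -2.215, 0.002]
ft_force: [0.3, 0.6, 1.3]
grip_width: 1.002
grip_force: 0.0
[ 0.44069318 -0.37830039  0.25906764] [[ 0.001  1.    -0.007]
 [ 1.    -0.001  0.005]
 [ 0.005 -0.007 -1.   ]] [-0.1347257   0.22476637  0.93920101  1.59517813 -0.18133991  1.4226773
  0.81980228]
```

```bash
python3 -m handwheel '[[0.087,-0.003,0.034,0,0,0,0],[0.087,0,0.034,0,0,0,-9.5],[0.087,0,0,0.05,0,0,0],[0.087,0,0,0.06,0,0,0],[0.087,0,0,0.06,0,0,0],[0.087,0,0,0.04,0,0,0],[0.087,0,0,0,0,0,0]]'
python3 - <<'E'
from h import *
p,r,s=tool(); print(p,r.as_matrix().round(3),s["ft_force"])
im,d=ctrl.get_image("top");im2,_=ctrl.get_image("side")
cv2.imwrite("pics/pick.png",np.hstack([cv2.resize(im[180:300,300:450],(400,320)),cv2.resize(im2[250:410,270:430],(320,320))]))
E
```

```text
time: 4.35
position: [0.5105, -0.3822, 0.0518]
tool_rot: [-2.027, -2.396, 0.001]
ft_force: [0.6, -0.3, 0.4]
grip_width: 0.999
grip_force: 0.0
[ 0.51049782 -0.38220841  0.0518497 ] [[-0.166  0.986 -0.003]
 [ 0.986  0.166  0.002]
 [ 0.002 -0.003 -1.   ]] [ 0.55340475 -0.27460141  0.3892253 ]
```

View pics/pick.png

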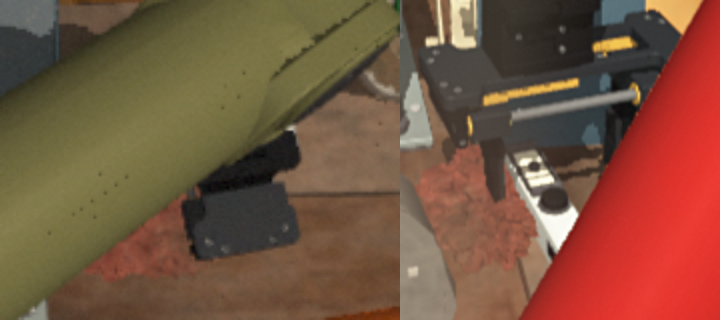

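```bash
python3 - <<'E'
from h import *
print(proj("side",[.5093,-.3812,.0405]), proj("side",[.5105,-.3822,.0518]))
im=np.load("side0.npz")["im"][335:365,325:375]; v,u=np.where(im.max(2)<50); print(u.mean()+325,v.mean()+335,u.std(),v.std())
E
python3 -m handwheel '[[0.087,0,0,0.023,0,0,0],[0.087,0,0,0.023,0,0,0],[0.087,0,0,0,0,0,0],[0.02,0,0,0,0,0,0],[0.02,0,0,0,0,0,0],[0.02,0,0,0,0,0,0],[0.02,0,0,0,0,0,0],[0.02,0,0,0,0,0,0],[0.02,0,0,0,0,0,0]]' 25
```

```text
[344.55897022 347.33781582] [345.58321202 341.55815384]
351.84615384615387 350.46153846153845 0.8634593969478327 1.78089798504465
time: 5.58
position: [0.5106, -0.3834, 0.0068]
tool_rot: [2.031, 2.397, 0.0]
ft_force: [0.5, -0.1, 1.2]
grip_width: 0.396
grip_force: 0.0
```

```bash
python3 -m handwheel '[[0.02,0,0,0,0,0,0],[0.02,0,0,0,0,0,0],[0.02,0,0,0,0,0,0]]' 25
python3 -m handwheel '[[0.02,0,0,-0.02,0,0,0],[0.02,0,0,-0.06,0,0,0],[0.02,0,0,-0.06,0,0,0],[0.02,0,0,-0.06,0,0,0],[0.02,0,0,-0.06,0,0,0],[0.02,0,0,0,0,0,9.5],[0.02,0,0,0,0,0,0]]'
python3 - <<'E'
from h import *
im2,_=ctrl.get_image("side"); im,d=ctrl.get_image("top"); np.savez("l.npz",im=im2,d=_,imt=im,dt=d)
p,r,s=tool(); print(p,r.as_matrix().round(3))
u,v=map(int,proj("side",p)); print(u,v)
cv2.imwrite("pics/lift.png",np.hstack([cv2.resize(im2[v-70:v+70,u-70:u+70],(420,420)),cv2.resize(im[160:300,290:430],(370,420))]))
E
```

```text
time: 5.95
position: [0.5108, -0.3834, 0.0068]
tool_rot: [2.031, 2.397, 0.0]
ft_force: [2.0, 0.6, 0.7]
grip_width: 0.343
grip_force: 25.0
time: 6.82
position: [0.51, -0.3836, 0.2679]
tool_rot: [2.221, 2.221, 0.001]
ft_force: [-0.7, -0.3, -3.4]
grip_width: 0.34
grip_force: 25.0
[ 0.50990183 -0.38297574  0.26621982] [[-0.002  1.    -0.001]
 [ 1.     0.002  0.001]
 [ 0.001 -0.001 -1.   ]]
347 211
```

View pics/lift.png

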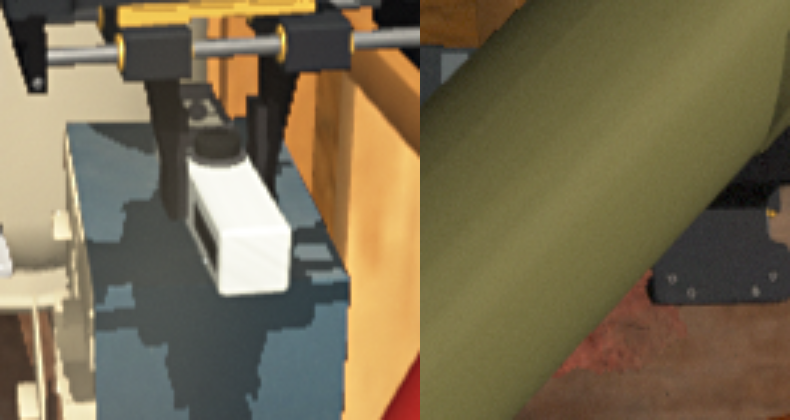

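```bash
python3 - <<'E'
from h import *
print(proj("side",[.51,-.382,.300]),proj("side",[.51,-.387,.300]),proj("side",[.51,-.462,.2894]),proj("side",[.51,-.462,.2594]))
print(ray("side",349.3,187.7,.300), [proj("side",[.51+dx,-.462,.2894]) for dx in(-.015,.015)])
W=cloud("side",np.load("l.npz")["d"]); q=W[190:245,330:385].reshape(-1,3); k=q[(q[:,1]<-.36)&(q[:,1]>-.55)]; print(np.nanpercentile(k,[1,50,99],axis=0))
k=q[(q[:,2]<.3)&(q[:,1]<-.35)];print(np.nanpercentile(k,[2,98],axis=0))
E
```

```text
[348.2855182  187.81270186] [349.05327558 189.13348999] [361.50292502 219.04314378] [360.80631592 241.27992152]
[ 0.51141389 -0.38181284  0.3       ] [array([349.37644115, 219.87381371]), array([373.56048289, 218.21719531])]
[[ 0.48627181 -0.46480591  0.26404462]
 [ 0.50586353 -0.4312759   0.28944197]
 [ 0.53426131 -0.37546325  0.30126609]]
[[ 0.4870848  -0.4645373   0.26498375]
 [ 0.5328785  -0.38012181  0.29807274]]
```

```bash
python3 -m handwheel '[[0.02,0,-0.05,-0.03,0,0,0],[0.02,0,-0.05,-0.03,0,0,0],[0.02,0.05,0,0,0,0,0],[0.02,0.055,0,0,0,0,0],[0.02,0.055,0,0,0,0,0],[0.02,0.055,0,0,0,0,0],[0.02,0.047,-0.008,0,0,1.3,0],[0.02,0,-0.01,0,0,0,-1.3],[0.02,0,0,0.04,0,0,0],[0.02,0,0,0,0,0,0]]'
python3 - <<'E'
from h import *
p,r,s=tool(); print(p,r.as_matrix().round(3),s["joint_positions"])
E
```

```text
time: 8.18
position: [0.3902, -0.1202, 0.284]
tool_rot: [-2.181, -2.232, -0.018]
ft_force: [-1.1, 0.1, -1.6]
grip_width: 0.344
grip_force: 25.0
[ 0.39019575 -0.12020548  0.28395437] [[-0.023  1.    -0.007]
 [ 0.999  0.023  0.023]
 [ 0.023 -0.006 -1.   ]] [-0.39970616 -0.28364199  0.53298272  1.90462162  0.12097469  1.4929473
  0.12803951]
```

```bash
python3 -m handwheel '[[0.02,0,0.002,0.03,0,0,0],[0.02,0,0,0.03,0,0,0],[0.02,0,0,0.03,0,0,0],[0.02,0,0,0,0,0,0],[0.02,0,0,0,0,0,0]]'
python3 - <<'E'
from h import *
p,r,s=tool(); print(p,r.as_matrix().round(3),s["joint_positions"],s["ft_force"])
E
```

```text
time: 8.8
position: [0.3958, -0.1186, 0.1986]
tool_rot: [-2.187, -2.236, -0.027]
ft_force: [-0.1, 0.4, -3.0]
grip_width: 0.343
grip_force: 25.0
[ 0.39580724 -0.11863893  0.198553  ] [[-0.022  1.     0.002]
 [ 1.     0.022  0.022]
 [ 0.022  0.003 -1.   ]] [-0.39946885 -0.23552956  0.5670236   2.040768    0.1069958   1.30342792
  0.14848773] [-0.12741905  0.3830341  -3.01399938]
```

```bash
python3 -m handwheel '[[0.02,-0.002,-0.003,0.006,0,0,0],[0.02,0,0,0.006,0,0,0],[0.02,0,0,0,0,0,0]]'
python3 -m handwheel '[[0.02,0,0,0.002,0,0,0],[0.02,0,0,0,0,0,0]]'
python3 -m handwheel '[[0.02,0,0,0.002,0,0,0],[0.02,0,0,0,0,0,0]]'
python3 -m handwheel '[[0.02,0,0,0.001,0,0,0],[0.02,0,0,0,0,0,0]]'
```

```text
time: 9.18
position: [0.3915, -0.1201, 0.1844]
tool_rot: [-2.186, -2.234, -0.025]
ft_force: [-0.7, -0.5, -2.3]
grip_width: 0.344
grip_force: 25.0
time: 9.43
position: [0.3918, -0.12, 0.1827]
tool_rot: [-2.186, -2.234, -0.025]
ft_force: [-0.5, 0.1, -3.1]
grip_width: 0.344
grip_force: 25.0
time: 9.68
position: [0.3917, -0.12, 0.1806]
tool_rot: [-2.186, -2.234, -0.025]
ft_force: [0.5, 0.6, -3.0]
grip_width: 0.341
grip_force: 25.0
time: 9.93
position: [0.3918, -0.12, 0.1797]
tool_rot: [-2.186, -2.234, -0.025]
ft_force: [0.2, 0.7, -2.5]
grip_width: 0.347
grip_force: 25.0
```

```bash
python3 -m handwheel '[[0.02,0,0.001,0.001,0,0,0],[0.02,0,0,0,0,0,0]]'
python3 -m handwheel '[[0.02,0,0,0.001,0,0,0],[0.02,0,0,0,0,0,0]]'
python3 -m handwheel '[[0.02,0,0,0.001,0,0,0],[0.02,0,0,0,0,0,0]]'
```

```text
time: 10.18
position: [0.3929, -0.12, 0.1789]
tool_rot: [-2.186, -2.234, -0.026]
ft_force: [-0.4, 1.1, -2.6]
grip_width: 0.342
grip_force: 25.0
time: 10.42
position: [0.393, -0.12, 0.1786]
tool_rot: [-2.186, -2.234, -0.026]
ft_force: [-3.1, 0.3, 6.5]
grip_width: 0.342
grip_force: 25.0
time: 10.68
position: [0.393, -0.12, 0.1786]
tool_rot: [-2.186, -2.234, -0.027]
ft_force: [-4.9, -0.2, 12.9]
grip_width: 0.342
grip_force: 25.0
```

```bash
python3 -m handwheel '[[0.06,0,0,0,0,0,0],[0.06,0,0,0,0,0,0],[0.06,0,0,0,0,0,0],[0.06,0,0,0,0,0,0],[0.06,0,0,-0.02,0,0,0],[0.06,0,0,-0.05,0,0,0],[0.06,0,0,-0.05,0,-1.3,0],[0.06,-0.053,0,0,0,0,0],[0.06,-0.053,0.003,0,0,0,0]]'
python3 -m handwheel '[[0.06,0,0,0,0,0,10.1],[0.06,0,0,0,0,0,10.1],[0.06,0,0,0,0,0,10.1],[0.06,0,0,0,0,0,10.1],[0.06,0,0,0,0,0,10.1],[0.06,0,0,0,0,0,10.1],[0.06,0,0,0,0,0,10.1],[0.06,0,0,0,0,0,10.1],[0.06,0,0,0,0,0,10.1],[0.06,0,0,0,0,0,0]]'
python3 - <<'E'
from h import *
p,r,s=tool(); print(p,r.as_matrix().round(3),s["joint_positions"],s["ft_force"])
im2,d2=ctrl.get_image("side"); im,d=ctrl.get_image("top"); np.savez("k.npz",im=im2,d=d2,imt=im,dt=d)
cv2.imwrite("pics/k.png",np.hstack([cv2.resize(im2[140:280,200:310],(440,560)),cv2.resize(im[240:330,190:330],(360,560))]))
E
```

```text
time: 11.8
position: [0.3987, -0.2297, 0.2976]
tool_rot: [2.193, 2.246, 0.003]
ft_force: [1.1, 0.2, 0.1]
grip_width: 0.691
grip_force: 0.0
time: 13.05
position: [0.3981, -0.2286, 0.2966]
tool_rot: [3.142, 0.012, 0.0]
ft_force: [-0.7, 0.3, -0.1]
grip_width: 0.688
grip_force: 0.0
[ 0.39808223 -0.22862914  0.29658612] [[ 1.     0.008  0.   ]
 [ 0.008 -1.    -0.   ]
 [ 0.     0.    -1.   ]] [-0.12376498 -0.1569508   0.52553801  1.79580396  0.07872791  1.4818217
 -1.17353176] [-0.73561858  0.28958452 -0.10898572]
```

View pics/k.png

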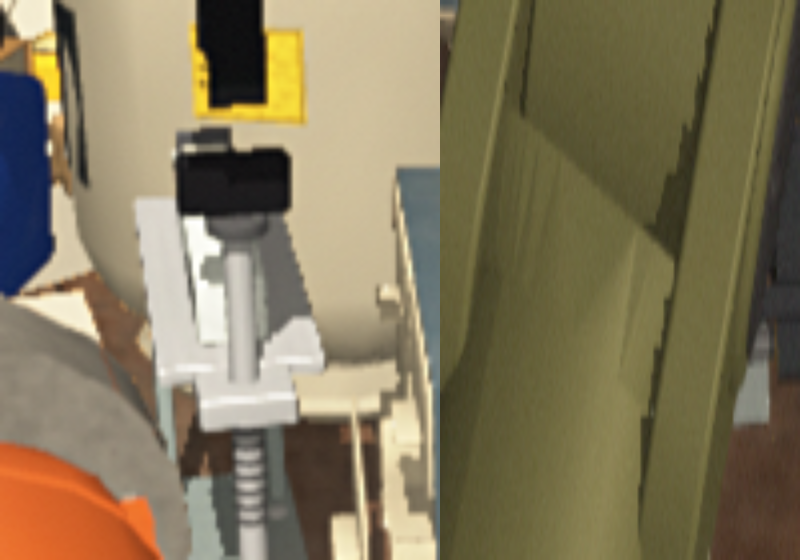

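```bash
python3 -m handwheel '[[0.06,-0.002,-0.002,0.03,0,0,0],[0.06,0,0,0.029,0,0,0],[0.06,0,0,0,0,0,0],[0.005,0,0,0,0,0,0],[0.005,0,0,0,0,0,0],[0.005,0,0,0,0,0,0],[0.005,0,0,0,0,0,0],[0.005,0,0,0,0,0,0],[0.005,0,0,0,0,0,0],[0.005,0,0,0,0,0,0]]' 35
```

```text
time: 14.4
position: [0.3963, -0.2271, 0.2381]
tool_rot: [3.141, 0.009, 0.002]
ft_force: [0.2, -3.2, 1.5]
grip_width: 0.252
grip_force: 35.0
```

```bash
python3 -m handwheel '[[0.005,0,0,0,0,0,0],[0.005,0,0,0,0,0,0],[0.005,0,0,0,0,0,0]]' 35
```

```text
time: 14.78
position: [0.3963, -0.227, 0.238]
tool_rot: [3.141, 0.009, 0.002]
ft_force: [0.4, -3.5, 1.3]
grip_width: 0.256
grip_force: 35.0
```

```bash
python3 -m handwheel '[[0.045,0,0,0,0,0,0],[0.045,0,0,0,0,0,0],[0.045,0,0,-0.006,0,0,0],[0.005,0,0,0,0,0,0],[0.005,0,0,0,0,0,0],[0.005,0,0,0,0,0,0],[0.005,0,0,0,0,0,0],[0.005,0,0,0,0,0,0],[0.005,0,0,0,0,0,0]]' 35
```

```text
time: 15.9
position: [0.3961, -0.227, 0.2437]
tool_rot: [3.141, 0.009, 0.001]
ft_force: [0.8, -0.8, -1.1]
grip_width: 0.149
grip_force: 35.0
```

```bash
python3 -m handwheel '[[0.005,0,0,0,0,0,6],[0.005,0,0,0,0,0,7],[0.005,0,0,0,0,0,7],[0.005,0,0,0,0,0,7],[0.005,0,0,0,0,0,7],[0.005,0,0,0,0,0,6],[0.005,0,0,0,0,0,0]]' 35
python3 - <<'E'
from h import *
p,r,s=tool(); print(p,np.degrees(np.arctan2(*r.as_matrix()[:2,1][::-1])),s["torque"],s["joint_positions"])
W=cloud("top",np.load("top0.npz")["d"])
q=W[150:470].reshape(-1,3); q=q[abs(q[:,2])<.012]; c=np.linalg.lstsq(np.c_[q[:,:2],np.ones(len(q))],q[:,2],rcond=None)[0]; print("bench",c)
im2,d2=ctrl.get_image("side"); im,d=ctrl.get_image("top"); np.savez("t.npz",im=im2,d=d2,imt=im,dt=d)
T=cloud("top",d)[262:318,185:325].reshape(-1,3); q=T[(T[:,2]>.15)&(T[:,2]<.24)&(T[:,1]<-.02)]; print(len(q))
print(proj("side",[.392,-.075,.211]),proj("top",[.392,-.075,.211]))
E
```

```text
time: 16.77
position: [0.3963, -0.2265, 0.2437]
tool_rot: [-2.956, 1.064, -0.001]
ft_force: [0.3, -0.9, -2.1]
grip_width: 0.148
grip_force: 35.0
[ 0.39625403 -0.22647474  0.24366478] -129.5868417191455 [-0.30298136 -0.0499562  -0.10040541] [-0.0639852  -0.13706284  0.48234356  1.88870893  0.06426058  1.37428705
 -1.8597471 ]
bench [-0.00072205  0.00026746 -0.00023585]
97
[250.91850308 178.89307364] [215.90857097 288.80882638]
```

```bash
python3 -m handwheel '[[0.045,0,0,0,0,0,0],[0.045,0,0,0,0,0,0],[0.045,0,0,0,0,0,0],[0.045,0,0,-0.06,0,0,0],[0.045,0.043,0.04,0,0,0,0],[0.045,0.043,0.04,0,0,0,0],[0.045,0.043,0.04,0,0,0,0],[0.045,0,0,0,0,0,0],[0.045,0,0,0,0,0,0],[0.045,0,0,0,0,0,0],[0.045,0,0,0,0,0,0],[0.045,0,0,0,0,0,0]]'
cat > look.py <<'E'
import sys
from h import *
im,d=ctrl.get_image("top"); im2,d2=ctrl.get_image("side"); np.savez(sys.argv[1]+".npz",im=im2,d=d2,imt=im,dt=d)
T=cloud("top",d)[262:318,185:330].reshape(-1,3)
q=T[(T[:,2]>.16)&(T[:,2]<.182)&(T[:,1]<-.028)&(T[:,1]>-.21)&(T[:,0]>.35)&(T[:,0]<.435)&((T[:,0]<.37)|(T[:,0]>.416))]
c=np.linalg.lstsq(np.c_[q[:,:2],np.ones(len(q))],q[:,2],rcond=None)[0]
for _ in range(4):
    k=abs(np.c_[q[:,:2],np.ones(len(q))]@c-q[:,2])<.0015; c=np.linalg.lstsq(np.c_[q[k,:2],np.ones(k.sum())],q[k,2],rcond=None)[0]
print("shelf",c,k.sum(),q[:,1].min(),q[:,1].max())
cv2.imwrite(f"pics/{sys.argv[1]}.png",np.vstack([cv2.resize(im[268:308,190:270],(800,400),interpolation=cv2.INTER_CUBIC),cv2.resize(im[262:318,185:325],(500,200))if 0 else np.zeros((1,800,3),np.uint8)]))
E
python3 look.py a1
```

```text
time: 18.38
position: [0.4191, -0.4006, 0.3042]
tool_rot: [-2.955, 1.063, -0.003]
ft_force: [-1.0, 0.6, -0.2]
grip_width: 0.515
grip_force: 0.0
shelf [-4.21792273e-06  4.71338986e-04  1.73158993e-01] 871 -0.20979218524992083 -0.02843114326753616
```

View pics/a1.png

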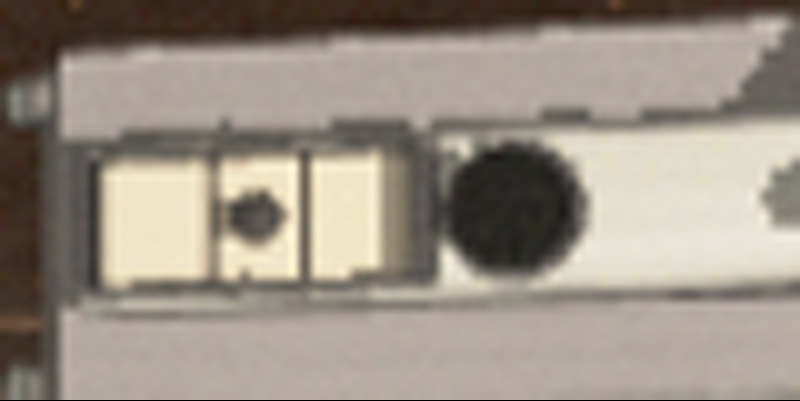

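```bash
python3 - <<'E'
from h import *
z=.1732
f=lambda x,y:(190+(x+.5)/10-.5,268+(y+.5)/10-.5)
print("pad",ray("top",*f(513,208),z+.0405),"levelend",ray("top",*f(72,215),z+.03),"shelfend",ray("top",*f(60,95),z),ray("top",*f(60,350),z))
T=cloud("top",np.load("a1.npz")["dt"]).reshape(-1,3)
k=T[(T[:,2]>.196)&(T[:,2]<.208)&(T[:,0]>.33)&(T[:,0]<.45)&(T[:,1]<0)&(T[:,1]>-.3)]; print("lev",cv2.minAreaRect((k[:,:2]*1000).astype(np.float32)),k[:,1].min(),k[:,1].max(),np.median(k[:,2]))
k=T[(T[:,2]>.170)&(T[:,2]<.177)&(T[:,0]>.33)&(T[:,0]<.45)&(T[:,1]<0)&(T[:,1]>-.23)]; print("shelf",cv2.minAreaRect((k[:,:2]*1000).astype(np.float32)),k.min(0),k.max(0))
for y in (-.2,-.1,-.04):
  q=k[abs(k[:,1]-y)<.006]; print(y,q[:,0].min(),q[:,0].max())
E
```

```text
pad [ 0.39166594 -0.11994982  0.2137    ] levelend [ 0.39287565 -0.03860251  0.2032    ] shelfend [ 0.41748924 -0.02728684  0.1732    ] [ 0.37021357 -0.02857517  0.1732    ]
lev ((391.5634460449219, -119.61022186279297), (30.289966583251953, 158.06124877929688), 1.0790127515792847) -0.19879100066215366 -0.04084084508418816 0.20325179656483822
shelf ((392.96173095703125, -125.99061584472656), (70.14299011230469, 206.80877685546875), 1.5470426082611084) [ 0.35601406 -0.22958277  0.17001342] [ 0.42940177 -0.02182429  0.17698458]
-0.2 0.3601942319820913 0.4290903658843111
-0.1 0.3586115414096123 0.4274277277138071
-0.04 0.35627818911643117 0.42503595612556416
```

```bash
python3 -m handwheel '[[0.045,0,0,0,0,0,-10.7],[0,0,0,0,0,0,-10.7],[0,0,0,0,0,0,-10.7],[0,0,0,0,0,0,-10.7],[0,0,0,0,0,0,-10.7],[0,0,0,0,0,0,-10.7],[0,0,0,0,0,0,-10.7],[0,0,0,0,0,0,-10.7],[0,0,0,0,0,0,-10.7],[0,0,0,0,0,0,-10.7],[0,0,0,0,0,0,-10.7],[0,0,0,0,0,0,-10.7]]' 20
python3 -m handwheel '[[0,0.05,0,-0.01,0,0,-1.2],[0,0.058,0,0,0,0,0],[0,0.058,0,0,0,0,0],[0,0.058,0,0,0,0,0],[0,0.056,-0.027,0,0,0,0],[0,0,0,0.04,0,0,0],[0,0,0,0.02,0,0,0],[0,0,0,0,0,0,0],[0,0,0,0,0,0,0]]'
python3 - <<'E'
from h import *
p,r,s=tool(); print(p,r.as_matrix().round(3),s["joint_positions"],s["ft_force"])
E
```

```text
time: 19.98
position: [0.4189, -0.4012, 0.3038]
tool_rot: [2.238, 2.204, 0.001]
ft_force: [-0.4, 0.2, -0.3]
grip_width: 0.005
grip_force: 0.0
time: 21.1
position: [0.3937, -0.1215, 0.2548]
tool_rot: [2.222, 2.219, 0.002]
ft_force: [-0.4, -0.4, -0.2]
grip_width: 0.003
grip_force: 0.0
[ 0.39370392 -0.12151791  0.25479623] [[ 0.001  1.     0.002]
 [ 1.    -0.001 -0.   ]
 [-0.     0.002 -1.   ]] [-0.02253037 -0.22269764  0.21984581  1.94850372  0.04854528  1.40874718
  0.18309774] [-0.4033486  -0.44143856 -0.17041444]
```

```bash
python3 -m handwheel '[[0,0.0015,-0.002,0.018,0,0,0],[0,0,0,0.018,0,0,0],[0,0,0,0,0,0,0],[0,0,0,0,0,0,0]]'
python3 -m handwheel '[[0,0,0,0.002,0,0,0],[0,0,0,0,0,0,0],[0,0,0,0,0,0,0]]'
python3 -m handwheel '[[0,0,0,0.002,0,0,0],[0,0,0,0,0,0,0],[0,0,0,0,0,0,0]]'
python3 -m handwheel '[[0,0,0,0.001,0,0,0],[0,0,0,0,0,0,0],[0,0,0,0,0,0,0]]'
```

```text
time: 21.6
position: [0.3914, -0.1198, 0.2181]
tool_rot: [2.222, 2.22, 0.001]
ft_force: [0.5, 0.7, 0.3]
grip_width: 0.008
grip_force: 0.0
time: 21.98
position: [0.3913, -0.1198, 0.2159]
tool_rot: [2.222, 2.22, 0.001]
ft_force: [-0.1, -0.3, -0.0]
grip_width: 0.003
grip_force: 0.0
time: 22.35
position: [0.3914, -0.1198, 0.2141]
tool_rot: [2.222, 2.22, 0.001]
ft_force: [-0.3, -0.1, 2.2]
grip_width: 0.005
grip_force: 1.3
time: 22.72
position: [0.3914, -0.1198, 0.213]
tool_rot: [2.222, 2.22, 0.001]
ft_force: [-0.4, -0.3, 3.8]
grip_width: 0.006
grip_force: 1.9
```

```bash
python3 -m handwheel '[[0,0,0,0.001,0,0,0],[0,0,0,0,0,0,0],[0,0,0,0.0005,0,0,0],[0,0,0,0,0,0,0],[0,0,0,0,0,0,0],[0,0,0,0,0,0,0],[0,0,0,0,0,0,0],[0,0,0,0,0,0,0],[0,0,0,0,0,0,0],[0,0,0,0,0,0,0],[0,0,0,0,0,0,0],[0,0,0,0,0,0,0]]'
python3 -m handwheel '[[0,0,0,0,0,0,0],[0,0,0,0,0,0,0],[0,0,0,0,0,0,0],[0,0,0,0,0,0,0],[0,0,0,0,0,0,0],[0,0,0,0,0,0,0]]'
python3 - <<'E'
from h import *
im,d=ctrl.get_image("top"); im2,d2=ctrl.get_image("side")
cv2.imwrite("pics/f.png",np.hstack([cv2.resize(im[260:320,180:300],(400,200)),cv2.resize(im2[140:240,210:310],(400,200))]) if 0 else np.hstack([cv2.resize(im[250:330,180:260],(390,390),interpolation=cv2.INTER_CUBIC),cv2.resize(im2[150:220,220:290],(390,390),interpolation=cv2.INTER_CUBIC)]))
E
```

```text
time: 24.22
position: [0.3915, -0.1198, 0.2116]
tool_rot: [2.222, 2.22, 0.001]
ft_force: [0.1, -0.5, 5.2]
grip_width: 0.006
grip_force: 2.7
time: 24.98
position: [0.3915, -0.1198, 0.2116]
tool_rot: [2.222, 2.22, 0.001]
ft_force: [1.0, -0.7, 5.3]
grip_width: 0.008
grip_force: 2.7
```

View pics/f.png

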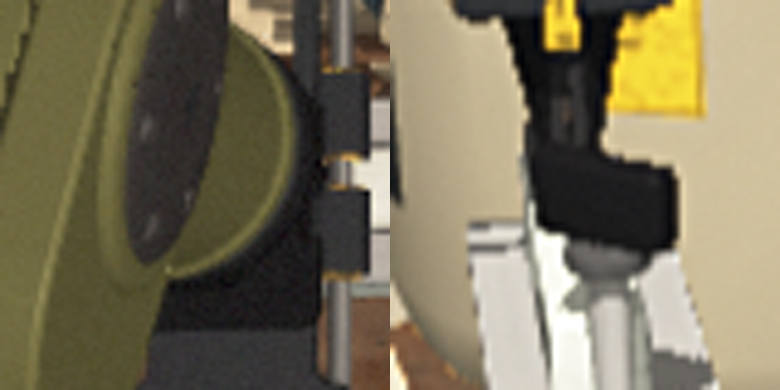

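The last view shows the shut fingers on the pad behind the turned handle, which is free. The pad is about 3 mm down at 5.3 N and the pose is steady. The arm hides the ball in this view.

```bash
python3 -c "
from bench import ctrl
print(ctrl.close_job())"
```

```text
the job is handed in; nothing more can be done
None
```

I handed the job in at about 25 s with the level about 3 mm left of the shelf's middle, the handle released, and the fingertips holding the pad about 3 mm down at 5.3 N; just before pressing the ball stood about 0.5 mm off the middle of the lines, but the arm hid it afterwards.

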